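Hold a plane blade ready above the whetstone grinder

TASK

Pick up the plane blade by the blue grip of its honing holder and carry it, without it or the robot touching the grinder or its water tank and without disturbing the carton, the bottle or the bench whetstone, to the grinder's stone. Stop with the blade flat and level, parallel to the long sides of the water tank, its cutting edge (the end with the red stripe) pointing to the side of the grinder away from the black switch panel, and the middle of the cutting edge hovering about 1 cm above the yellow dot on the stone, not touching it. Finish while still holding the blade there, steady: do not set it down or let go.

Things in the scene. Friction and masses are not known exactly. Their poses are not given: they have to be found in the camera images.
- blade: Plane blade in a honing holder, loose, 0.28-0.52 kg, flat on the rest. Steel blade 150 (x) x 50 (y) x 4; on it a dark clamp block 60 x 60, top 18 above the underside; on that an upright blue grip 55 (x) x 22 (y), 18 to 63 above the underside; block and grip centred at x = -10. Origin: centre of the blade's underside, x to the cutting edge, z up. Hold the grip across its 22 from above, near the centre of mass.
- edge (a point): Middle of the cutting edge at the underside of the blade: blade x = +75, y = 0, z = 0. The end with the red stripe 10 wide across it.
- heel (a point): Middle of the blade's other, blunt end at the underside: blade x = -75, y = 0, z = 0.
- grip (a point): Point inside the blue grip at a good height to hold it: blade x = -10, y = 0, 43 above the blade's underside (20 below the top of the grip).
- rest: Fixed dark wooden block 180 (x) x 120 (y) x 25 high on which the blade lies. Origin: centre of its underside, on the table.
- grinder: Fixed cream grinder, flat round stone on top. Origin: on the table under the stone's axis; z up, x from the black switch panel (on the face x = -140, robot side, with a black strip on the deck above it) to the side with grey vents (x = +140). Body y = -150 to +230, 120 high; black pan radius 122, top 136; brown stone radius 102.5, top 150; steel nut on the axis, radius 16, top 156. The tank stands on the +y end.
- mark (a point): Centre of the yellow dot (24 across, flat) on the stone's top, 70 from the stone's axis, 150 above the table, always on the half of the stone away from the tank. The stone stands still; it turns stiffly if pushed.
- tank: Fixed open cream water tank 250 long (x, parallel to the grinder's x) x 90 wide (y) x 100 high, walls 5, on the grinder's deck between the rest and the stone; its rim is 220 above the table. Origin: centre of its underside, 120 above the table.
- carton: Loose buff carton 90 x 60 x 45 high lying between the rest and the grinder. Origin: centre of its underside. Leave alone.
- bottle: Loose white plastic bottle, 52 across, 130 high. Origin: centre of its underside. Leave alone.
- whetstone: Loose bench whetstone on a green base, 150 (x) x 62 (y) x 36 high. Origin: centre of its underside. Leave alone.

How it is judged:
On the way:
1. the blade is held by the robot and lifted at least 80 mm clear of the rest (z of blade in the frame of rest above 0.105 m and contact force between the fingers and blade above 1 N), for 0.2 s.
At the end, for the whole second after the job is handed in: Blade gripped, still (under 20 mm/s), touching nothing else; middle of its edge within 14 mm sideways of the dot and 4 to 18 mm above the stone; level within 0.10 rad, parallel to the tank within 0.14 rad, heel on the switch panel side; carton, bottle, whetstone moved under 15 mm (horizontal distance between edge and mark below 0.014 m and z of edge in the frame of mark between 0.004 and 0.018 m and angle between blade's own z axis and vertical below 0.1 rad and angle between the x axis of blade and the x axis of grinder, either way round below 0.14 rad and x of heel in the frame of grinder below -0.05 m and contact force between the fingers and blade above 1 N and linear speed of blade below 0.02 m/s and contact force between blade and grinder below 0.05 N and contact force between blade and tank below 0.05 N and contact force between blade and carton below 0.05 N and contact force between blade and bottle below 0.05 N and contact force between blade and whetstone below 0.05 N and distance of each of carton, bottle, whetstone from where it was at the start of the episode below 0.015 m); the arm keeps its last pose, push and grip.
It fails at once if the blade or its holder touches the grinder, its stone or its tank (contact force between blade and grinder above 0.5 N or contact force between blade and tank above 0.5 N).
It fails at once if the robot touches the grinder, its stone or its tank (contact force between any of the arm, the fingers and grinder above 0.5 N or contact force between any of the arm, the fingers and tank above 0.5 N).
It fails at once if the carton, bottle or whetstone is moved more than 15 mm or tipped (distance of any of carton, bottle, whetstone from where it was at the start of the episode above 0.015 m or angle between any of carton, bottle, whetstone's own z axis and vertical above 0.2 rad).
It also fails if it takes over 45 s, if anything falls off the work surface, if the arm or the gripper's body presses on something with over 40 N, if the wrist force passes 120 N, or if a joint passes its speed limit or range.

ROBOT

A 6-joint arm with a two-finger parallel gripper is mounted at the origin on the work surface. World frame = base frame: x ahead of the robot, y to its left, z up, the work surface at z = 0. Lengths are in m, angles in rad, forces in N, time in s.
With the tool pointing down it reaches from about 0.325 to 0.775 m from the base axis. Payload 5.5 kg.
Tool frame: the origin (TCP) lies on the centre line of the jaws, within the pads' length; the fingertips stand 11 mm ahead of it and the grasp point (between the pads) lies 8 mm behind it; z points along the fingers, x is the direction in which the jaws open and shut, and the axes are right-handed (so a half turn about z gives the same grasp; the last joint's range is limited). The gripper opens to 88 mm and grips with 3 to 60 N. Pads are 20 mm wide; open, the fingers measure 115 mm over their backs; the gripper's body (75 mm by 178 mm) begins 61 mm behind the grasp point.
Start: joints at [1.286, 0.091, 1.231, -0, 1.82, -0.057], TCP at [0.136, 0.585, 0.234] pointing down, gripper open.
Joint ranges: [-2.87, 2.87], [-0.86, 2.18], [0.17, 2.46], [-1.51, 4.65], [0.06, 2.69], [-2.65, 2.65]. Speed limits (rad/s): [2.57, 2.57, 3.01, 3.14, 3.14, 3.14].

INTERFACE

Orientations are given as a rotation vector (axis times angle).
In Python, from plant import status, eyes, arm gives the robot as it stands.
- The arm moves only by the shell command python3 -m creep 'ROWS'. ROWS is a JSON object of lists of equal length, an entry for each row: "offset": the shift along the tool's x, y, z in mm, a list of three; "dr": the turn, a rotation vector about the tool's x, y, z in degrees, a list of three; "hand": the finger opening in mm, from 0 to 87.8. In form: {"offset": [[dx, dy, dz], ...], "dr": [[wx, wy, wz], ...], "hand": [hand, ...]}. A call has 1 to 5 rows; each row shifts and turns the commanded pose from where the row before left it, along the tool's axes as they then stand; what a row does not reach is not made up. A row lasts 1/8 s, in which the tool goes at most 62.5 mm and 10.7 degrees, less where a joint would pass 70% of its speed; a pose out of reach is approached as far as the arm can. A call with a gripper value outside its range is refused whole. The fingers move at their own pace and stop on an object; the grip force is fixed at half the most. Time passes only in rows, so rows that do not move let the fingers close. It gives the time, the measured TCP pose, the force and the opening at its end, in the units of the state.
- status.get_obs(): the state, without advancing time (a new reading comes with each control period).
- eyes.get_image(name): name is "scene" or "top" or "wrist"; returns a dict with "pixels" (384x512x3 uint8, red, green, blue), "mtx" (3x3 intrinsics, pixels), "world_from_camera" (4x4, takes a point from camera to world coordinates). Camera axes: x right, y up, looking along -z (the intrinsics and any distortion apply to the point x, -y, -z); pixel columns grow to the right and rows downward; lengths in m; the calibration is good to about 2 mm. A picture is of the moment at which its call begins. There is no depth.
- arm.job_done(): hands the job in, once; it reports no verdict.
The state is a dict: "t": time; "qpos": joint angles; "dq": joint speeds; "effort": joint torques, N m; "tool_pos": TCP position; "orientation": TCP orientation; "wrist_force": force on the tool from outside, world axes, zero at the start; "moment": the same for the moment, N m; "width": finger opening in m.
Only numpy, scipy, OpenCV 4.12 (cv2) and the standard library are available. Lean on these libraries where they do the work, as an engineer would, in place of code of your own. Each camera call takes 0.05 s, during which the arm holds its last target.

## Working session

There is one attempt and no reset: what is moved stays moved. The work goes in short steps, Python scripts to look and compute and a shell command to move; the robot and the scene stay as the last step left them, time stands still between calls to the robot, and variables do not carry over. Pictures are saved under pics/ and viewed, and the job is handed in when it is done.

```bash
ls; mkdir -p pics
python3 - <<'E'
from plant import status, eyes
import cv2
o=status.get_obs()
print({k:(v if not hasattr(v,'round') else v) for k,v in o.items()})
for n in ("scene","top","wrist"):
    im=eyes.get_image(n); cv2.imwrite(f'pics/{n}0.png',im['pixels'][:,:,::-1]); print(n,im['mtx'],im['world_from_camera'],im.keys())
    import pickle; pickle.dump(im,open(f'{n}0.pkl','wb'))
E
```

```text
pics
{'t': 0.0, 'qpos': array([ 1.28629540e+00,  9.18651345e-02,  1.23183685e+00, -2.42451284e-05,
        1.81979499e+00, -5.66740635e-02]), 'dq': array([ 0.00097695,  0.0018625 , -0.00091557, -0.00142014,  0.00018439,
        0.00047616]), 'effort': array([ 7.49279388e-04, -4.46464169e+01, -4.06439745e+01,  6.98802131e-02,
        2.97350041e-02, -1.33883032e-04]), 'tool_pos': array([0.1354373 , 0.58424508, 0.23253079]), 'orientation': array([ 2.45867923e+00,  1.95383572e+00, -2.42138210e-03]), 'wrist_force': array([-0.75039316,  0.63981014, -0.01058563]), 'moment': array([ 0.05168993, -0.0183348 ,  0.01548123]), 'width': 0.08776549612980912}
scene [[350.71474748   0.         256.70984446]
 [  0.         350.71474748 192.14433435]
 [  0.           0.           1.        ]] [[-0.33336689 -0.53388651  0.77706609  1.19205884]
 [ 0.94267915 -0.17571357  0.28369133  0.27351088]
 [-0.01491792  0.82709729  0.56186077  0.55997279]
 [ 0.          0.          0.          1.        ]] dict_keys(['pixels', 'mtx', 'world_from_camera'])
top [[490.20872348   0.         258.09133672]
 [  0.         490.20872348 188.92354743]
 [  0.           0.           1.        ]] [[-0.01688778  0.99494535 -0.09898761  0.45125796]
 [-0.99981577 -0.01770741 -0.00740742  0.04801319]
 [-0.00912279  0.09884428  0.99506109  1.43895392]
 [ 0.          0.          0.          1.        ]] dict_keys(['pixels', 'mtx', 'world_from_camera'])
wrist [[308.22522136   0.         262.53430903]
 [  0.         308.22522136 197.50134401]
 [  0.           0.           1.        ]] [[ 2.26843200e-01 -9.45259665e-01 -2.34576912e-01  7.03635230e-02]
 [ 9.73930944e-01  2.19961440e-01  5.54570127e-02  5.99534328e-01]
 [-8.23401931e-04 -2.41041759e-01  9.70514396e-01  3.83681690e-01]
 [ 0.00000000e+00  0.00000000e+00  0.00000000e+00  1.00000000e+00]] dict_keys(['pixels', 'mtx', 'world_from_camera'])
```

View pics/scene0.png

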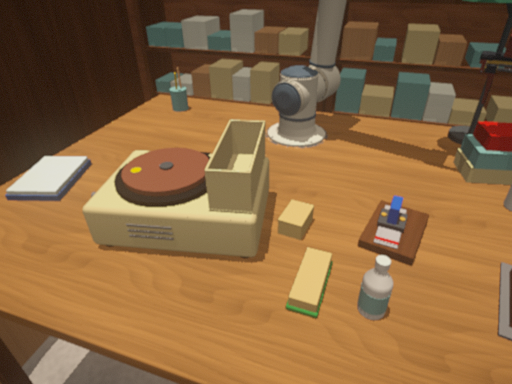

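View pics/top0.png

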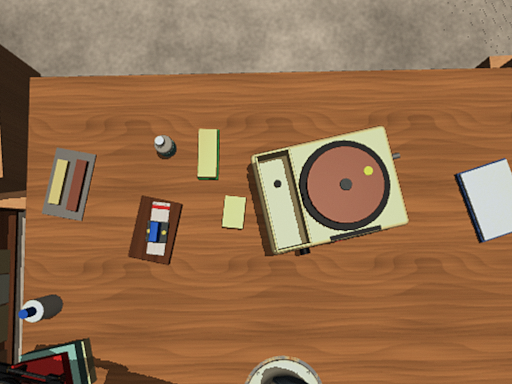

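View pics/wrist0.png

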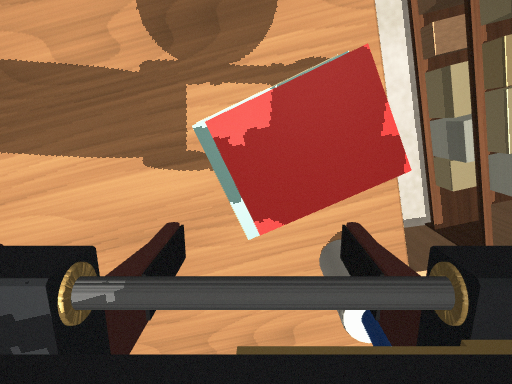

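The scene and top views show the blade on its rest at top px (156,230), with the red stripe up towards +x. The dot is at top px (368,170) and the nut at (346,185). The tank lies between them and the carton is at (234,212). The wrist view shows nothing useful yet.

```bash
cat > h.py <<'E'
import numpy as np, cv2
def ray(im,uv):
    uv=np.atleast_2d(np.float64(uv)); M=im['mtx']; T=im['world_from_camera']
    d=np.c_[(uv[:,0]-M[0,2])/M[0,0],-(uv[:,1]-M[1,2])/M[1,1],-np.ones(len(uv))]@T[:3,:3].T
    return T[:3,3],d
def onz(im,uv,z):
    c,d=ray(im,uv); return c+d*((z-c[2])/d[:,2])[:,None]
def proj(im,P):
    T=im['world_from_camera'];M=im['mtx'];p=(np.atleast_2d(P)-T[:3,3])@T[:3,:3]
    return np.c_[M[0,2]+M[0,0]*p[:,0]/-p[:,2],M[1,2]-M[1,1]*p[:,1]/-p[:,2]]
def tri(a,ua,b,ub):
    ca,da=ray(a,ua);cb,db=ray(b,ub);out=[]
    for x,y in zip(da,db):
        s=np.linalg.lstsq(np.c_[x,-y],cb-ca,rcond=None)[0]
        p,q=ca+s[0]*x,cb+s[1]*y; out.append(np.r_[(p+q)/2,np.linalg.norm(p-q)])
    return np.array(out)
def mask(im,lo,hi,roi):
    h=cv2.cvtColor(im['pixels'],cv2.COLOR_RGB2HSV); m=cv2.inRange(h,np.array(lo),np.array(hi))
    k=np.zeros_like(m);x0,y0,x1,y1=roi;k[y0:y1,x0:x1]=255; return m&k
def big(m):
    c,_=cv2.findContours(m,cv2.RETR_EXTERNAL,cv2.CHAIN_APPROX_NONE); return max(c,key=cv2.contourArea)
def cen(m):
    mm=cv2.moments(m,True); return np.array([mm['m10']/mm['m00'],mm['m01']/mm['m00']])
E
python3 - <<'E'
import pickle,cv2,numpy as np
for n,(x0,y0,x1,y1),f in (("top",(120,185,190,270),7),("top",(235,110,415,260),4),("scene",(350,180,440,270),6),("scene",(90,110,280,250),4)):
    p=pickle.load(open(n+'0.pkl','rb'))['pixels'][y0:y1,x0:x1,::-1]
    cv2.imwrite(f'pics/{n}_{x0}.png',cv2.resize(p,None,fx=f,fy=f,interpolation=cv2.INTER_NEAREST))
E
```

```text
(no output)
```

View pics/top_120.png

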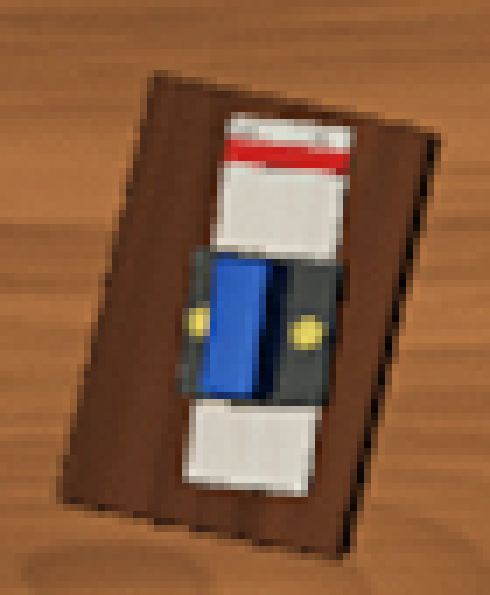

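View pics/top_235.png

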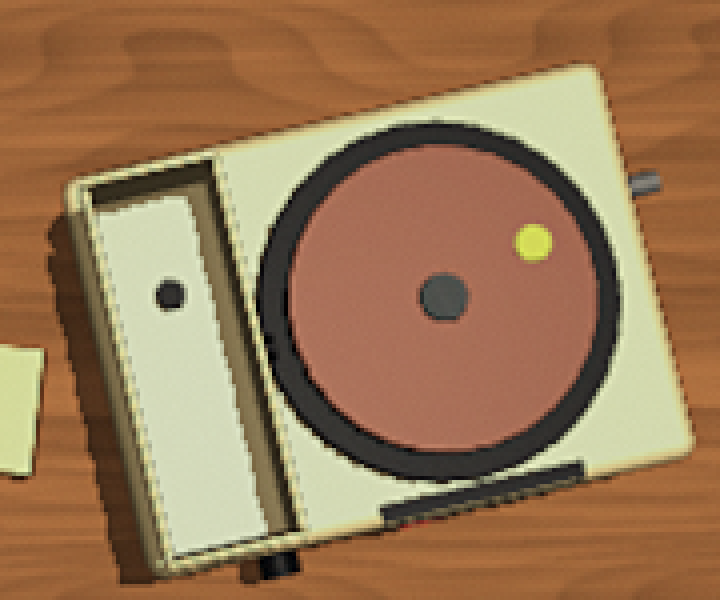

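View pics/scene_350.png

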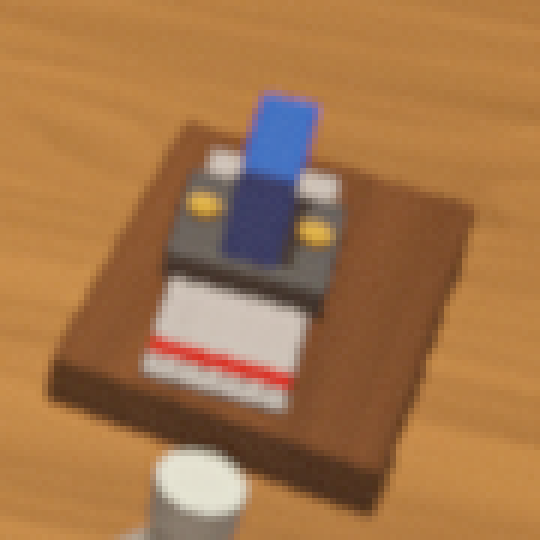

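View pics/scene_90.png

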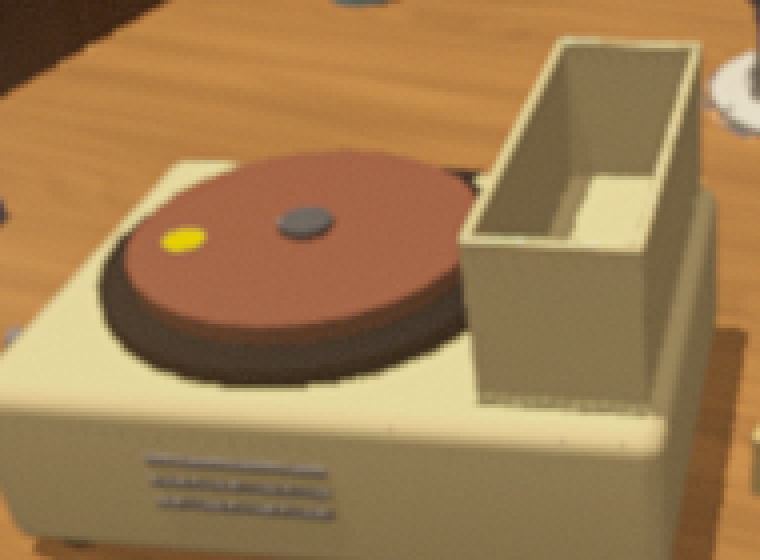

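Run:
```python
import pickle
from h import *
t=pickle.load(open('top0.pkl','rb'));s=pickle.load(open('scene0.pkl','rb'))
np.set_printoptions(precision=4,suppress=True)
def cl(p,off,f): return np.array(p)/f-.5+np.array(off)
# dot & stone
for n,im,roi in (('top',t,(330,130,400,240)),('scene',s,(100,140,220,205))):
    m=mask(im,(22,150,120),(35,255,255),roi);print(n,'dot',cen(m),m.sum()/255, onz(im,cen(m),.150))
    m=mask(im,(0,80,60),(12,190,190),roi if n=='scene' else (295,140,395,232)); c=big(m); h=cv2.convexHull(c); e=cv2.fitEllipse(h); print('stone',e,onz(im,e[0],.150), cv2.contourArea(h))
# top view blade clicks
b=cl([(228,114),(355,127),(183,480),(308,495)],(120,185),7); B=onz(t,b,.029); print('bladecorners',B)
e=(B[0]+B[1])/2;h=(B[2]+B[3])/2;print('edge',e,'heel',h,np.linalg.norm(e-h),'yaw',np.degrees(np.arctan2(*(e-h)[1::-1])))
m=mask(t,(105,120,110),(125,255,255),(120,185,190,270));c=big(m);r=cv2.minAreaRect(c);print('blue top',cen(m),r,onz(t,cen(m),.088)); 
g=cl([(216,257),(270,259),(203,393),(256,396)],(120,185),7);G=onz(t,g,.088);print('grip',G,G.mean(0))
# scene
b=cl([(162,372-25),(290,408),],(350,180),6)
b=cl([(143,372),(288,408),(207,150),(342,176)],(350,180),6);B=onz(s,b,.029);print('scene blade',B,(B[0]+B[1])/2)
g=cl([(261,92),(319,101),(246,175),(298,182)],(350,180),6);G=onz(s,g,.088);print('scene grip',G,G.mean(0))
# grinder
def yaw(v): return np.degrees(np.arctan2(v[1],v[0]))
d=onz(t,cl([(692,430),(602,80)],(235,110),4),.12);print('deck edge',d,yaw(d[1]-d[0]))
d=onz(t,cl([(303,530),(214,155)],(235,110),4),.22);print('rim stone side',d,yaw(d[1]-d[0]),np.linalg.norm(d[1]-d[0]))
d=onz(t,cl([(162,572),(78,190)],(235,110),4),.22);print('rim far side',d,yaw(d[1]-d[0]),np.linalg.norm(d[1]-d[0]))
d=onz(s,cl([(463,247),(563,40)],(90,110),4),.22);print('scene rim',d,yaw(d[0]-d[1]),np.linalg.norm(d[1]-d[0]))
d=onz(s,cl([(647,247),(700,44)],(90,110),4),.22);print('scene rim2',d,yaw(d[0]-d[1]),np.linalg.norm(d[1]-d[0]))
```

```text
top dot [367.6852 170.3889] 54.0 [[ 0.6236 -0.2333  0.15  ]]
stone ((345.3480529785156, 184.1880340576172), (76.72188568115234, 78.29114532470703), 124.15037536621094) [[ 0.5879 -0.173   0.15  ]] 4681.0
scene dot [135.5 169.5] 50.0 [[ 0.6249 -0.2322  0.15  ]]
stone ((166.65455627441406, 171.72410583496094), (47.604366302490234, 93.02376556396484), 81.62342071533203) [[ 0.6111 -0.1575  0.15  ]] 3330.5
bladecorners [[0.5625 0.3654 0.029 ]
 [0.5562 0.3129 0.029 ]
 [0.4129 0.3831 0.029 ]
 [0.406  0.332  0.029 ]]
edge [0.5594 0.3391 0.029 ] heel [0.4095 0.3575 0.029 ] 0.15102908202196644 yaw -7.001791181794531
blue top [152.947  231.1854] ((152.90768432617188, 231.2384796142578), (7.814188003540039, 19.349416732788086), 7.125016689300537) [[0.474  0.3493 0.088 ]]
grip [[0.5015 0.3566 0.088 ]
 [0.5003 0.3353 0.088 ]
 [0.4483 0.3614 0.088 ]
 [0.4468 0.3406 0.088 ]] [0.4742 0.3485 0.088 ]
scene blade [[0.5604 0.3159 0.029 ]
 [0.5636 0.3666 0.029 ]
 [0.4093 0.3311 0.029 ]
 [0.4108 0.3847 0.029 ]] [0.562  0.3412 0.029 ]
scene grip [[0.45   0.3426 0.088 ]
 [0.4494 0.3639 0.088 ]
 [0.508  0.339  0.088 ]
 [0.5065 0.3572 0.088 ]] [0.4785 0.3507 0.088 ]
deck edge [[ 0.4997 -0.3414  0.12  ]
 [ 0.7393 -0.2914  0.12  ]] 11.798399389151008
rim stone side [[ 0.4385 -0.0695  0.22  ]
 [ 0.6741 -0.02    0.22  ]] 11.875500215024369 0.24074579913164829
rim far side [[0.4142 0.0181 0.22  ]
 [0.6534 0.066  0.22  ]] 11.340330996879858 0.2439255476846227
scene rim [[ 0.6859 -0.0146  0.22  ]
 [ 0.4391 -0.068   0.22  ]] 12.224112779307816 0.2525091428698072
scene rim2 [[0.6588 0.0686 0.22  ]
 [0.4195 0.0153 0.22  ]] 12.553600521425363 0.24508768970922948
```

```bash
cat > plan.py <<'E'
import sys,numpy as np
from scipy.spatial.transform import Rotation as R
from plant import status
# usage: plan.py x y z yaw_of_tool_x_deg -> total offset (tool axes, mm) and tool dr
x,y,z,a=map(float,sys.argv[1:]); a=np.radians(a)
o=status.get_obs(); R0=R.from_rotvec(o['orientation']); p=o['tool_pos']
X=np.array([np.cos(a),np.sin(a),0]);Z=np.array([0,0,-1.]);R1=R.from_matrix(np.c_[X,np.cross(Z,X),Z])
np.set_printoptions(precision=2,suppress=True)
print('t',o['t'],'pos mm',p*1e3,'yaw x',np.degrees(np.arctan2(*R0.as_matrix()[1::-1,0])),'w',o['width'],'F',o['wrist_force'])
print('offset in present tool axes',R0.inv().apply(np.array([x,y,z])-p)*1e3,'| in goal axes',R1.inv().apply(np.array([x,y,z])-p)*1e3)
print('dr',np.degrees((R0.inv()*R1).as_rotvec()),'tilt',np.degrees(np.arccos(-R0.as_matrix()[2,2])),'q',o['qpos'])
E
python3 plan.py .475 .349 .16 83.5; python3 plan.py .475 .349 .16 -96.5
```

```text
t 0.15 pos mm [135.43 584.3  232.77] yaw x 76.9486866420731 w 0.08790122030661568 F [-0.04  0.34 -0.33]
offset in present tool axes [-152.43  383.94   72.96] | in goal axes [-195.35  364.02   72.77]
dr [-0.01  0.09 -6.55] tilt 0.08663734944989179 q [ 1.29  0.09  1.23  0.    1.82 -0.06]
t 0.15 pos mm [135.43 584.3  232.77] yaw x 76.9486866420731 w 0.08790122030661568 F [-0.04  0.34 -0.33]
offset in present tool axes [-152.43  383.94   72.96] | in goal axes [ 195.35 -364.02   72.77]
dr [  0.13   0.02 173.45] tilt 0.08663734944989179 q [ 1.29  0.09  1.23  0.    1.82 -0.06]
```

```bash
python3 -m creep '{"offset":[[-15,38,0],[-19,48,0],[-19,48,0],[-19,48,0],[-19,48,0]],"dr":[[0,0,0],[0,0,0],[0,0,0],[0,0,0],[0,0,0]],"hand":[87.8,87.8,87.8,87.8,87.8]}'
python3 -m creep '{"offset":[[-19,48,0],[-19,48,0],[-15,38,15],[-8,20,40],[0,0,0]],"dr":[[0,0,0],[0,0,0],[0,0,0],[0,0,0],[0,0,-6.5]],"hand":[87.8,87.8,87.8,87.8,87.8]}'
python3 plan.py .475 .349 .16 83.5
python3 - <<'E'
from plant import eyes
import cv2,pickle
im=eyes.get_image('wrist');pickle.dump(im,open('wrist1.pkl','wb'));cv2.imwrite('pics/wrist1.png',im['pixels'][:,:,::-1])
E
```

```text
t: 0.78
tool_pos: [0.3401, 0.4427, 0.2333]
orientation: [2.459, 1.955, -0.001]
wrist_force: [0.0, -0.6, -0.6]
width: 0.0878
t: 1.4
tool_pos: [0.4752, 0.3474, 0.1735]
orientation: [-2.344, -2.09, 0.012]
wrist_force: [-0.1, 0.9, -0.2]
width: 0.0879
t 1.4 pos mm [475.16 347.36 173.54] yaw x 83.4386842770468 w 0.08788346136956263 F [-0.09  0.89 -0.24]
offset in present tool axes [ 1.68 -0.27 13.53] | in goal axes [ 1.61 -0.35 13.54]
dr [-0.34  0.3  -0.06] tilt 0.45266150539553307 q [ 0.57  0.06  1.37 -0.    1.72 -0.88]
```

View pics/wrist1.png

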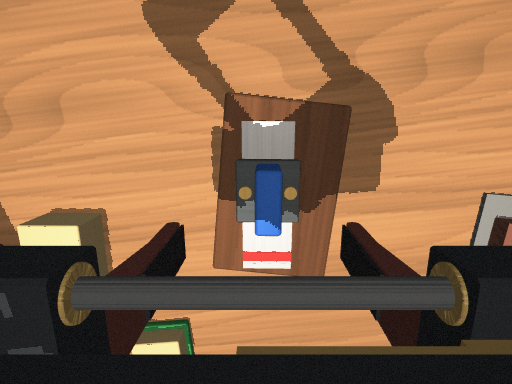

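The wrist view shows the blade upright in the image, so it is aligned with the jaws. The blue grip is at px (268,200) and the red stripe at (267,257). I'll measure the grip in this view.

Run:
```python
import pickle
from h import *
np.set_printoptions(precision=4,suppress=True)
w=pickle.load(open('wrist1.pkl','rb'));t=pickle.load(open('top0.pkl','rb'))
p=w['pixels'][110:280,205:345,::-1];cv2.imwrite('pics/wc.png',cv2.resize(p,None,fx=3.5,fy=3.5,interpolation=cv2.INTER_NEAREST))
for im,roi in((w,(200,100,340,280)),(t,(120,185,190,270))):
    h=cv2.cvtColor(im['pixels'],cv2.COLOR_RGB2HSV);x0,y0,x1,y1=roi
    m=mask(im,(0,150,120),(8,255,255),roi)|mask(im,(172,150,120),(179,255,255),roi);r=cv2.minAreaRect(big(m));b=cv2.boxPoints(r);print('red',onz(im,cen(m),.029),r)
    o=onz(im,b,.029); 
B=onz(w,[(241.5,120.5),(295.5,120.5),(242.5,268.5),(291.5,268.5)],.029);print(B);hh=B[:2].mean(0);e=B[2:].mean(0);print(e,hh,np.linalg.norm(e-hh),np.degrees(np.arctan2(*(e-hh)[1::-1])))
```

```text
red [[0.5432 0.3431 0.029 ]] ((266.5, 256.5), (9.0, 49.0), 90.0)
red [[0.5443 0.3413 0.029 ]] ((160.50001525878906, 207.0), (17.337753295898438, 2.5399253368377686), 6.34019136428833)
[[0.4052 0.3353 0.029 ]
 [0.4111 0.3852 0.029 ]
 [0.5544 0.3166 0.029 ]
 [0.5602 0.3675 0.029 ]]
[0.5573 0.342  0.029 ] [0.4081 0.3602 0.029 ] 0.15024591797262346 -6.961825444466413
```

View pics/wc.png

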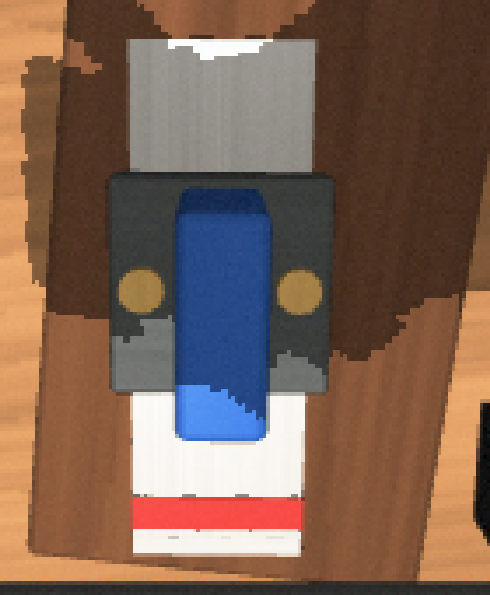

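```bash
python3 plan.py .4745 .351 .062 83.2
```

```text
t 1.45 pos mm [475.15 348.29 175.59] yaw x 83.79872369462055 w 0.08775003072956937 F [ 0.79 -0.59  0.68]
offset in present tool axes [  2.99  -0.5  113.58] | in goal axes [  2.61  -0.96 113.59]
dr [-0.22  0.19  0.6 ] tilt 0.2892893334969659 q [ 0.57  0.06  1.36 -0.    1.72 -0.89]
```

```bash
python3 -m creep '{"offset":[[2.5,0,20],[0,0,30],[0,0,20],[0,0,0]],"dr":[[0,0,0.5],[0,0,0],[0,0,0],[0,0,0]],"hand":[87.8,87.8,87.8,87.8]}'; python3 plan.py .4745 .351 .062 83.2;python3 plan.py .4745 .351 .062 83.2
```

```text
t: 1.95
tool_pos: [0.4743, 0.3518, 0.1061]
orientation: [-2.354, -2.08, 0.006]
wrist_force: [0.6, -0.3, 0.8]
width: 0.0876
t 1.95 pos mm [474.32 351.83 106.1 ] yaw x 82.92229311226963 w 0.08755046872557039 F [ 0.6  -0.27  0.77]
offset in present tool axes [-0.69  0.42 44.1 ] | in goal axes [-0.8   0.28 44.1 ]
dr [-0.18  0.15 -0.28] tilt 0.23606549307909672 q [ 0.58  0.08  1.47  0.    1.6  -0.87]
t 1.95 pos mm [474.32 351.83 106.1 ] yaw x 82.92229311226963 w 0.08755046872557039 F [ 0.6  -0.27  0.77]
offset in present tool axes [-0.69  0.42 44.1 ] | in goal axes [-0.8   0.28 44.1 ]
dr [-0.18  0.15 -0.28] tilt 0.23606549307909672 q [ 0.58  0.08  1.47  0.    1.6  -0.87]
```

```bash
python3 -m creep '{"offset":[[-0.5,0,20],[0,0,17],[0,0,6],[0,0,0]],"dr":[[0,0,0],[0,0,0],[0,0,0],[0,0,0]],"hand":[87.8,87.8,87.8,87.8]}'; python3 -m creep '{"offset":[[0,0,0],[0,0,0],[0,0,0],[0,0,0],[0,0,0]],"dr":[[0,0,0],[0,0,0],[0,0,0],[0,0,0],[0,0,0]],"hand":[40,15,10,10,10]}';python3 -m creep '{"offset":[[0,0,0],[0,0,0]],"dr":[[0,0,0],[0,0,0]],"hand":[10,10]}'; python3 plan.py .4745 .351 .062 83.2
python3 - <<'E'
from plant import eyes
import cv2,pickle
im=eyes.get_image('wrist');pickle.dump(im,open('wrist2.pkl','wb'));cv2.imwrite('pics/wrist2.png',im['pixels'][:,:,::-1])
E
```

```text
t: 2.45
tool_pos: [0.4752, 0.3515, 0.0649]
orientation: [-2.354, -2.08, 0.002]
wrist_force: [0.1, -0.1, -1.0]
width: 0.0882
t: 3.08
tool_pos: [0.4755, 0.3517, 0.0657]
orientation: [2.354, 2.081, 0.0]
wrist_force: [-0.3, -0.0, -0.1]
width: 0.0414
t: 3.32
tool_pos: [0.4755, 0.3516, 0.0656]
orientation: [2.354, 2.08, -0.0]
wrist_force: [2.2, 3.1, -3.3]
width: 0.022
t 3.325 pos mm [475.49 351.58  65.64] yaw x 82.94486291752727 w 0.022048778951375234 F [ 2.2   3.11 -3.32]
offset in present tool axes [-0.7  -0.91  3.64] | in goal axes [-0.69 -0.91  3.64]
dr [ 0.    0.02 -0.26] tilt 0.01788527034715113 q [ 0.58  0.1   1.52 -0.    1.52 -0.87]
```

View pics/wrist2.png

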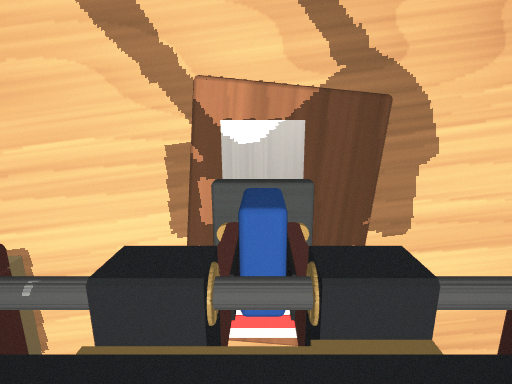

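The jaws have stopped at 22 mm on the blue grip (px 262,250). Next I lift.

```bash
python3 -m creep '{"offset":[[0,0,0],[0,0,-10],[0,0,-25],[0,0,-35],[0,0,-40]],"dr":[[0,0,0],[0,0,0],[0,0,0],[0,0,0],[0,0,0]],"hand":[10,10,10,10,10]}'; python3 -m creep '{"offset":[[0,0,-40],[0,0,-40],[0,0,-35],[0,0,-25],[0,0,-0]],"dr":[[0,0,0],[0,0,0],[0,0,0],[0,0,0],[0,0,0]],"hand":[10,10,10,10,10]}'; python3 plan.py .5412 -.2504 .315 102
python3 - <<'E'
from plant import eyes
import cv2,pickle
for n in('wrist','scene','top'):
    im=eyes.get_image(n);pickle.dump(im,open(n+'3.pkl','wb'));cv2.imwrite(f'pics/{n}3.png',im['pixels'][:,:,::-1])
E
```

```text
t: 4.0
tool_pos: [0.4749, 0.3515, 0.176]
orientation: [-2.353, -2.08, 0.003]
wrist_force: [0.7, 0.5, -2.8]
width: 0.022
t: 4.62
tool_pos: [0.4758, 0.352, 0.3183]
orientation: [2.353, 2.08, 0.007]
wrist_force: [-0.4, 0.6, -3.3]
width: 0.0219
t 4.625 pos mm [475.81 352.03 318.28] yaw x 82.9544783958442 w 0.021891253204705627 F [-0.45  0.57 -3.27]
offset in present tool axes [-589.87  138.78    2.  ] | in goal axes [-602.86  -61.3     3.28]
dr [  0.22  -0.14 -19.05] tilt 0.2550687323452769 q [ 0.58  0.1   1.07  0.    1.97 -0.87]
```

View pics/wrist3.png

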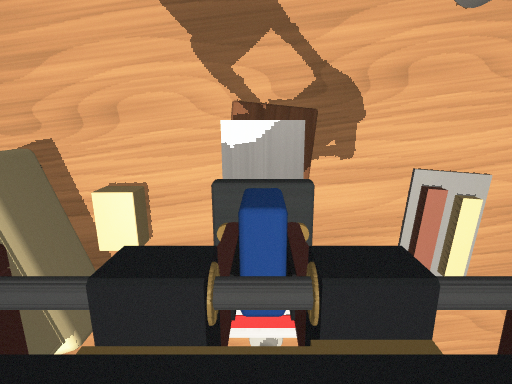

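View pics/scene3.png

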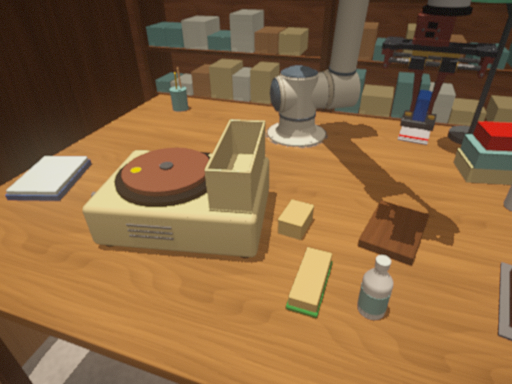

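The scene and wrist views show the blade hanging level in the jaws about 25 cm above the rest. The heel row in the wrist view is unchanged at 121, so it hasn't slipped. Next I carry it across above the tank.

```bash
python3 -m creep '{"offset":[[-15,3.5,0],[-30,7,0],[-45,10.5,0],[-50,12,0],[-50,12,0]],"dr":[[0,0,0],[0,0,0],[0,0,0],[0,0,0],[0,0,0]],"hand":[10,10,10,10,10]}';python3 plan.py .5412 -.2504 .315 102
```

```text
t: 5.4
tool_pos: [0.4964, 0.1552, 0.3146]
orientation: [-2.354, -2.08, 0.002]
wrist_force: [1.5, 0.3, -2.7]
width: 0.0219
t 5.4 pos mm [496.36 155.19 314.64] yaw x 82.93973835812447 w 0.02193666245880254 F [ 1.48  0.27 -2.72]
offset in present tool axes [-397.01   94.36   -0.1 ] | in goal axes [-406.05  -40.46   -0.36]
dr [ -0.07   0.04 -19.06] tilt 0.08161890614116744 q [ 0.24 -0.09  1.27 -0.    1.97 -1.21]
```

```bash
python3 -m creep '{"offset":[[-50,12,0],[-50,12,0],[-50,12,0],[-50,12,0],[-50,12,0]],"dr":[[0,0,0],[0,0,0],[0,0,0],[0,0,0],[0,0,0]],"hand":[10,10,10,10,10]}';python3 -m creep '{"offset":[[-50,12,0],[-45,10.5,0],[-30,7,0],[-14,3,0],[0,0,0]],"dr":[[0,0,0],[0,0,0],[0,0,0],[0,0,-5],[0,0,-7]],"hand":[10,10,10,10,10]}';python3 -m creep '{"offset":[[0,0,0],[0,0,0]],"dr":[[0,0,-7],[0,0,0]],"hand":[10,10]}';python3 plan.py .5412 -.2504 .315 102
python3 - <<'E'
from plant import eyes
import cv2,pickle
for n in('wrist','scene','top'):
    im=eyes.get_image(n);pickle.dump(im,open(n+'4.pkl','wb'));cv2.imwrite(f'pics/{n}4.png',im['pixels'][:,:,::-1])
E
```

```text
t: 6.02
tool_pos: [0.5248, -0.1002, 0.3148]
orientation: [-2.354, -2.079, 0.001]
wrist_force: [1.1, 0.4, -3.9]
width: 0.0221
t: 6.65
tool_pos: [0.5397, -0.2418, 0.314]
orientation: [-2.121, -2.314, 0.002]
wrist_force: [0.6, 0.3, -3.8]
width: 0.0221
t: 6.9
tool_pos: [0.54, -0.2404, 0.3147]
orientation: [-1.98, -2.437, 0.001]
wrist_force: [0.1, 0.7, -3.4]
width: 0.0217
t 6.9 pos mm [ 540.03 -240.38  314.7 ] yaw x 101.8384603076092 w 0.0217230354154059 F [ 0.08  0.68 -3.45]
offset in present tool axes [-10.04  -0.91  -0.3 ] | in goal axes [-10.04  -0.94  -0.3 ]
dr [-0.08 -0.05 -0.16] tilt 0.09453684533185086 q [-0.48  0.1   1.07 -0.    1.97 -2.25]
```

View pics/wrist4.png

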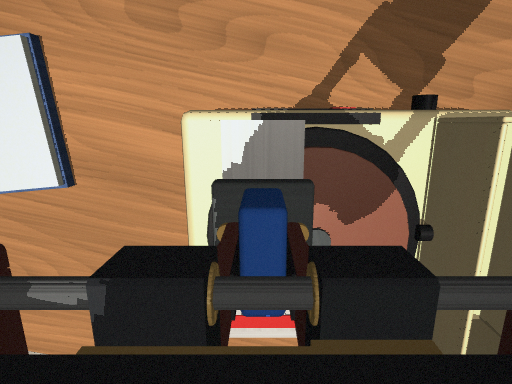

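View pics/scene4.png

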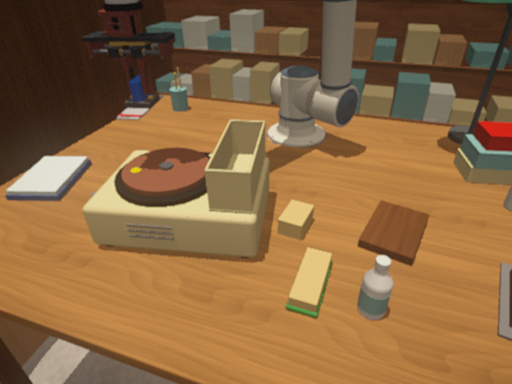

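View pics/top4.png

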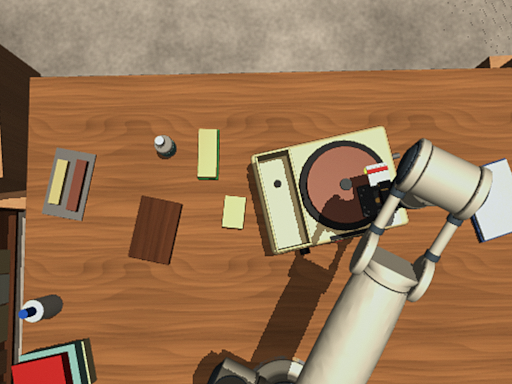

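The wrist view shows the blade parallel to the grinder's panel-to-vents axis, with the strip at row 118 horizontal and the blade vertical. The edge is visible in top at about (375,168) and in scene at about (132,113). I'll measure edge against dot from these two.

Run:
```python
import pickle,cv2
for n,(x0,y0,x1,y1),f in (("top",(345,145,415,220),8),("scene",(100,70,180,130),9)):
    p=pickle.load(open(n+'4.pkl','rb'))['pixels'][y0:y1,x0:x1,::-1]
    cv2.imwrite(f'pics/{n}4c.png',cv2.resize(p,None,fx=f,fy=f,interpolation=cv2.INTER_NEAREST))
```

```text
(no output)
```

View pics/top4c.png

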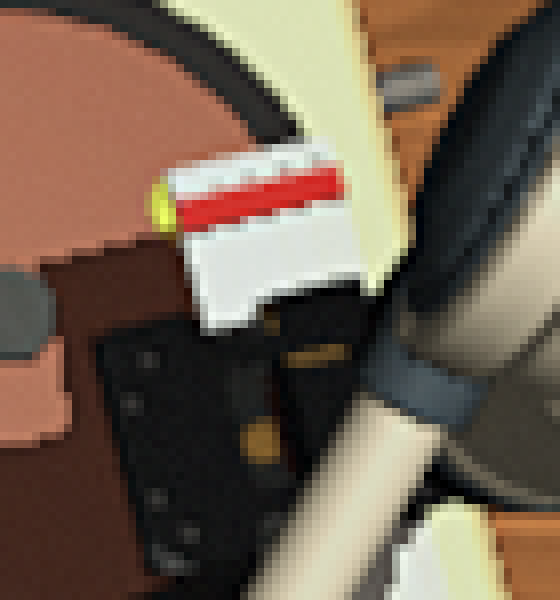

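View pics/scene4c.png

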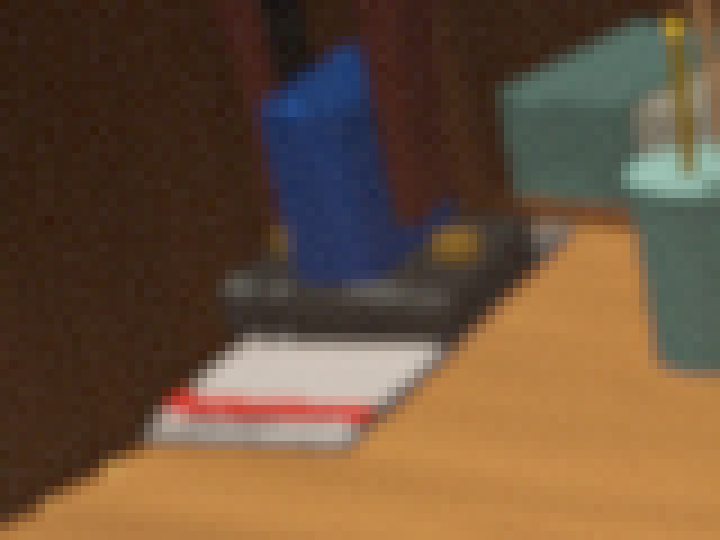

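Run:
```python
import pickle
from h import *
np.set_printoptions(precision=4,suppress=True)
t=pickle.load(open('top4.pkl','rb'));s=pickle.load(open('scene4.pkl','rb'))
a=np.array([(167,168),(333,138)])/8-.5+(345,145)   # left(+y), right(-y)
b=np.array([(357,444),(148,438)])/9-.5+(100,70)
P=tri(t,a,s,b);print(P,P[:,:3].mean(0),'width',np.linalg.norm(P[0,:3]-P[1,:3]))
roi=(345,145,400,180);f=lambda im,roi:cen(mask(im,(0,150,120),(8,255,255),roi)|mask(im,(172,150,120),(179,255,255),roi))
print('red',tri(t,[f(t,roi)],s,[f(s,(100,100,150,125))]))
print('dot',tri(t,[(367.685,170.389)],s,[(135.5,169.5)]))
w=pickle.load(open('wrist4.pkl','rb'))
e=onz(w,[(230,338),(297,338)],.2745+.004);print('wrist edge',e,e.mean(0))
hh=onz(w,[(220.5,120.5),(304.5,120.5)],.2745+.004);print('wrist heel',hh.mean(0),'yaw',np.degrees(np.arctan2(*(e-hh).mean(0)[1::-1])),np.linalg.norm((e-hh).mean(0)))
d=onz(w,[(186,110.5),(430,112)],.12);print('deck edge yaw',np.degrees(np.arctan2(*(d[1]-d[0])[1::-1]))-90)
```

```text
[[ 0.6176 -0.1992  0.2761  0.0035]
 [ 0.6266 -0.2504  0.2746  0.0014]] [ 0.6221 -0.2248  0.2753] width 0.05197855406964344
red [[ 0.6089 -0.2285  0.2778  0.0025]]
dot [[ 0.6237 -0.2334  0.1491  0.0002]]
wrist edge [[ 0.6248 -0.2455  0.2785]
 [ 0.6152 -0.1992  0.2785]] [ 0.62   -0.2223  0.2785]
wrist heel [ 0.4743 -0.2534  0.2785] yaw 12.049393360044501 0.14893243533782113
deck edge yaw 11.443279008648446
```

```bash
python3 -m creep '{"offset":[[-9,0.5,10],[0,0,25],[0,0,25],[0,0,15],[0,0,5]],"dr":[[0,0,0],[0,0,0],[0,0,0],[0,0,0],[0,0,0]],"hand":[10,10,10,10,10]}';python3 -m creep '{"offset":[[0,0,0],[0,0,0]],"dr":[[0,0,0],[0,0,0]],"hand":[10,10]}';python3 plan.py .5412 -.2504 .2 102
python3 - <<'E'
from plant import eyes
import cv2,pickle
for n,(x0,y0,x1,y1),f in (("top",(335,145,415,220),7),("scene",(90,100,220,200),6)):
    im=eyes.get_image(n);pickle.dump(im,open(n+'5.pkl','wb'));cv2.imwrite(f'pics/{n}5.png',im['pixels'][:,:,::-1])
    cv2.imwrite(f'pics/{n}5c.png',cv2.resize(im['pixels'][y0:y1,x0:x1,::-1],None,fx=f,fy=f,interpolation=cv2.INTER_NEAREST))
E
```

```text
t: 7.68
tool_pos: [0.5429, -0.2486, 0.2341]
orientation: [-1.977, -2.439, 0.001]
wrist_force: [-0.2, -0.3, -3.1]
width: 0.022
t: 7.92
tool_pos: [0.5436, -0.2487, 0.2369]
orientation: [1.977, 2.439, 0.001]
wrist_force: [0.9, -0.2, -4.0]
width: 0.0214
t 7.925 pos mm [ 543.56 -248.67  236.95] yaw x 101.94850340504637 w 0.021417335701916056 F [ 0.89 -0.18 -3.98]
offset in present tool axes [-1.16 -2.72 36.94] | in goal axes [-1.2  -2.67 36.95]
dr [ 0.09  0.08 -0.05] tilt 0.1166985279119222 q [-0.49  0.08  1.23 -0.    1.82 -2.27]
```

View pics/top5c.png

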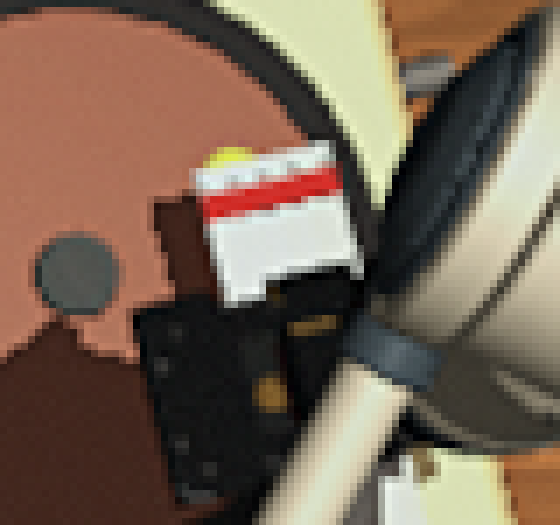

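View pics/scene5c.png

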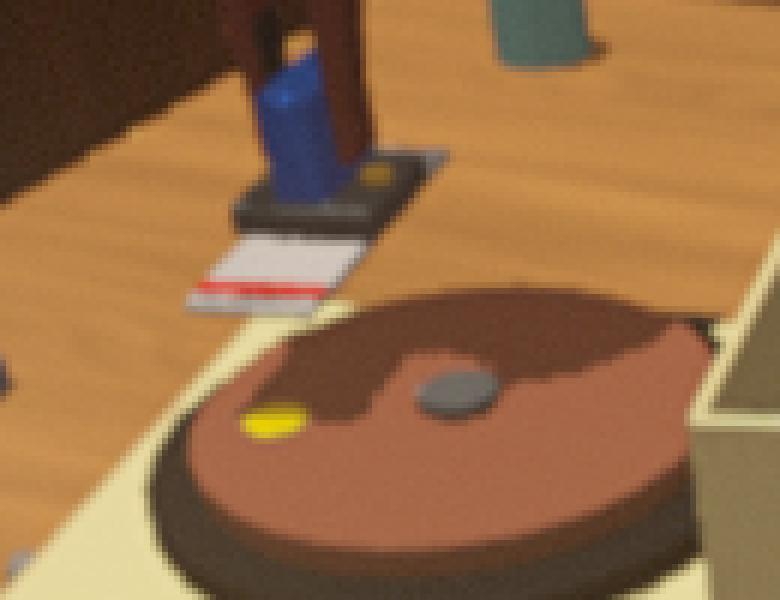

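The blade hangs above the stone. Its edge corners are in top crop at (192,171) and (330,141), and in scene crop at (187,307) and (312,315). The dot lies just ahead of and below the edge.

Run:
```python
import pickle
from h import *
np.set_printoptions(precision=4,suppress=True)
t=pickle.load(open('top5.pkl','rb'));s=pickle.load(open('scene5.pkl','rb'))
a=np.array([(192,171),(330,141)])/7-.5+(335,145)
b=np.array([(312,315),(187,307)])/6-.5+(90,100)
P=tri(t,a,s,b);m=P[:,:3].mean(0);print(P,m)
print('edge assuming z .197/.199:',onz(t,a,.198).mean(0),onz(s,b,.198).mean(0))
```

```text
[[ 0.621  -0.2079  0.1976  0.001 ]
 [ 0.6305 -0.2577  0.1979  0.0029]] [ 0.6257 -0.2328  0.1977]
edge assuming z .197/.199: [ 0.6263 -0.2336  0.198 ] [ 0.626  -0.2313  0.198 ]
```

```bash
python3 -m creep '{"offset":[[0,-1.5,10],[0,0,14],[0,0,8],[0,0,4],[0,0,0]],"dr":[[0,0,0],[0,0,0],[0,0,0],[0,0,0],[0,0,0]],"hand":[10,10,10,10,10]}';python3 -m creep '{"offset":[[0,0,0],[0,0,0],[0,0,0]],"dr":[[0,0,0],[0,0,0],[0,0,0]],"hand":[10,10,10]}';python3 plan.py .5412 -.2504 .2 102
python3 - <<'E'
from plant import eyes,status
import cv2,pickle
for n,(x0,y0,x1,y1),f in (("top",(335,145,415,220),7),("scene",(90,100,220,200),6)):
    im=eyes.get_image(n);pickle.dump(im,open(n+'6.pkl','wb'));cv2.imwrite(f'pics/{n}6.png',im['pixels'][:,:,::-1])
    cv2.imwrite(f'pics/{n}6c.png',cv2.resize(im['pixels'][y0:y1,x0:x1,::-1],None,fx=f,fy=f,interpolation=cv2.INTER_NEAREST))
im=eyes.get_image('wrist');cv2.imwrite('pics/wrist6.png',im['pixels'][:,:,::-1])
print(status.get_obs()['tool_pos'])
E
```

```text
t: 8.65
tool_pos: [0.5416, -0.2488, 0.1992]
orientation: [-1.978, -2.44, 0.0]
wrist_force: [0.5, -0.1, -3.1]
width: 0.0219
t: 9.02
tool_pos: [0.5419, -0.2488, 0.2]
orientation: [1.978, 2.44, 0.0]
wrist_force: [0.9, 0.8, -3.3]
width: 0.0222
t 9.025 pos mm [ 541.85 -248.83  199.97] yaw x 101.95020236797777 w 0.022229403312470964 F [ 0.87  0.81 -3.28]
offset in present tool axes [-1.4  -0.97 -0.03] | in goal axes [-1.4  -0.97 -0.03]
dr [ 0.02  0.02 -0.05] tilt 0.030118021830254253 q [-0.49  0.08  1.31  0.    1.76 -2.27]
[ 0.54179827 -0.24882138  0.19977637]
```

View pics/top6c.png

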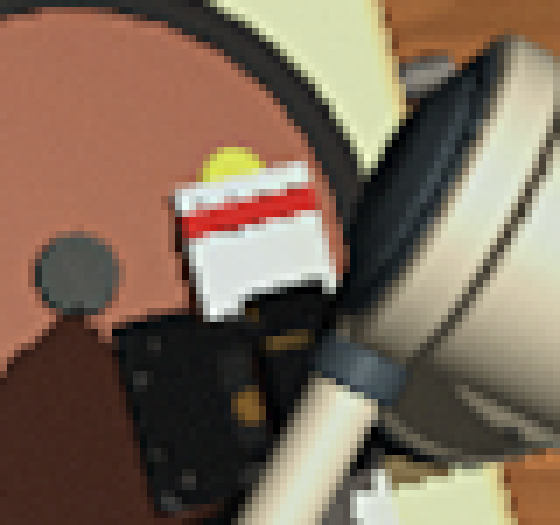

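View pics/scene6c.png

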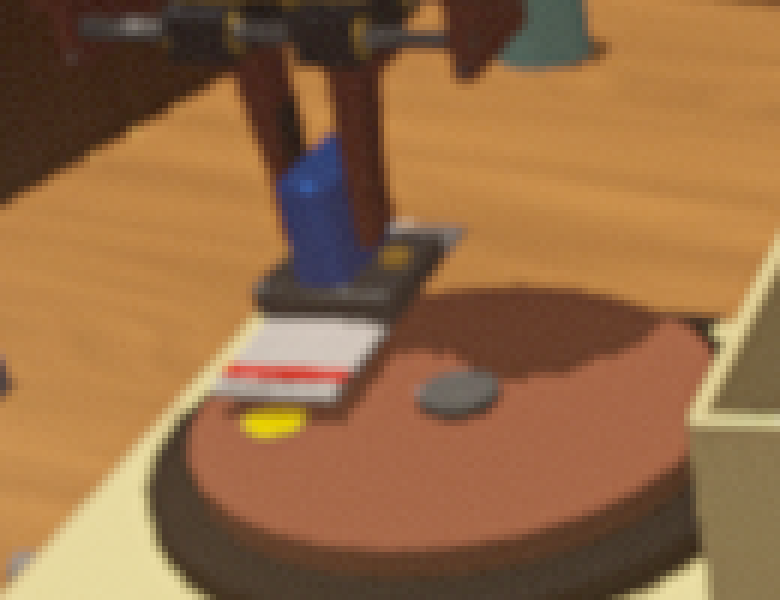

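View pics/wrist6.png

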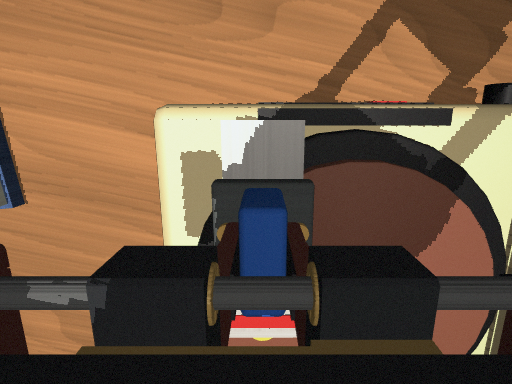

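The blade hovers over the stone with its shadow just behind. The edge corners are in top crop at (173,189) and (308,162), and in scene crop at (212,391) and (338,403). The dot is half hidden under the edge.

Run:
```python
import pickle
from h import *
np.set_printoptions(precision=4,suppress=True)
t=pickle.load(open('top6.pkl','rb'));s=pickle.load(open('scene6.pkl','rb'))
a=np.array([(173,189),(308,162)])/7-.5+(335,145)
b=np.array([(338,403),(212,391)])/6-.5+(90,100)
P=tri(t,a,s,b);m=P[:,:3].mean(0);print(P,m)
print(onz(t,a,.162).mean(0),onz(s,b,.162).mean(0), 'dot',onz(t,[(367.685,170.389)],.15),onz(s,[(135.5,169.5)],.15))
print('yaw',np.degrees(np.arctan2(P[0,1]-P[1,1],P[0,0]-P[1,0]))-90)
for n in('top0','top6'):
    im=pickle.load(open(n+'.pkl','rb'))
    for k,lo,hi,r in(('carton',(18,60,120),(35,255,255),(218,190,249,235)),('stone',(18,60,120),(35,255,255),(193,122,225,186)),('bottle',(0,0,120),(179,60,255),(150,130,180,165))): print(n,k,cen(mask(im,lo,hi,r)))
```

```text
[[ 0.6191 -0.2078  0.1589  0.0029]
 [ 0.6282 -0.2585  0.1602  0.0029]] [ 0.6236 -0.2331  0.1596]
[ 0.6241 -0.2338  0.162 ] [ 0.6268 -0.2284  0.162 ] dot [[ 0.6236 -0.2333  0.15  ]] [[ 0.6249 -0.2322  0.15  ]]
yaw 10.146409787724323
top0 carton [233.2234 211.5427]
top0 stone [206.8866 152.4951]
top0 bottle [162.6782 143.0198]
top6 carton [233.2081 211.5374]
top6 stone [206.8954 152.524 ]
top6 bottle [162.6976 143.0341]
```

Run:
```python
from plant import arm,status
o=status.get_obs();print(o['t'],abs(o['dq']).max(),o['width'])
print(arm.job_done())
```

```text
9.175 0.0034787634164359445 0.02179042118398541
the job is handed in; nothing more can be done
None
```

I gripped the blade by its blue grip, lifted it about 25 cm, and carried it over the tank with about 5 cm of clearance. I then lowered it over the yellow dot and handed in at t = 9.2 s, still holding it. The interface gave no verdict.

**Last checks:**
- **Edge position:** the two-view measurement puts the middle of the edge at (0.624, -0.233, 0.160) m and the dot at (0.624, -0.233, 0.150) m. That is under about 2 mm sideways and about 10 mm above the stone. The height agrees with the one worked out from the tool position at the grasp.
- **Level and heading:** tool tilt was under 0.1°. The tool heading was 12.0°, against 11.3° to 12.6° for the grinder from its rim and deck edges. The heel is on the switch panel side.
- **Grip and motion:** the jaws stood at 22 mm on the grip and the arm was still. The wrist force showed only the blade's weight, about 3.3 N.
- **Other objects:** the carton, bottle and whetstone moved less than 0.1 px in the top view between start and end.

**Disagreements:**
- The top and scene rays missed each other by about 3 mm at the final edge corners.
- The edge-corner line alone gave a heading of 10.1°, which I put down to pixel noise on a 50 mm line. It is still within the 0.14 rad limit.

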